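Rock a plug-in relay out of its clipped socket and hold it clear

ROBOT

A 6-joint arm with a two-finger parallel gripper is mounted at the origin on the work surface. World frame = base frame: x ahead of the robot, y to its left, z up, the work surface at z = 0. Lengths are in m, angles in degrees, forces in N, time in s.
With the tool pointing down it reaches from about 0.4 to 0.825 m from the base axis. Payload 7 kg.
Tool frame: the origin (TCP) lies on the mounting face of the last link; the fingertips stand 178 mm ahead of it and the grasp point (between the pads) lies 159 mm ahead of it (ctrl.tip_extent is the distance from the TCP to the fingertips, in m); z points along the fingers, y is the direction in which the jaws open and shut (so a half turn about z gives the same grasp; the last joint's range is limited). The gripper opens to 88 mm and grips with 3 to 60 N. Pads are 19 mm wide; open, the fingers measure 130 mm over their backs; the gripper's body (78 mm by 193 mm) begins 47 mm behind the grasp point.
Start: joints at [91.163, 20.546, 0.682, 0, -70.136, -16.507], TCP at [0.179, 0.651, 0.405] pointing down, gripper open.
Joint ranges: [-176.03, 176.03], [-82.01, 121.73], [-58.28, 71.71], [-173.87, 95.51], [-174.79, -0.11], [-173.66, 173.66]. Speed limits (degrees/s): [136.94, 136.94, 172.46, 180, 180, 180].

INTERFACE

Orientations are given as [roll, pitch, yaw] about the fixed x, y, z axes, in that order (R = Rz(yaw) Ry(pitch) Rx(roll)).
In Python, from plant import ctrl gives the robot as it stands. The module is installed in compiled form; this text tells all that it offers.
- The arm moves only by the tool carry_out, never from a script. Its argument "moves" is text: rows parted by semicolons, each of 7 numbers parted by spaces: the finger opening in m, from 0 to 0.0876, then the shift along the tool's x, y, z in m, then the turn, a rotation vector about the tool's x, y, z in rad. A call has 1 to 20 rows; each row is the pose to reach, as a shift and turn from the pose commanded when the call began, along the tool's axes at that moment; what a row does not reach only later rows make up. A row lasts 1/10 s, in which the tool goes at most 50 mm and 8.59 degrees, less where a joint would pass 70% of its speed; a pose out of reach is approached as far as the arm can. A call with a gripper value outside its range is refused whole. The fingers move at their own pace and stop on an object; the grip force is fixed at half the most. Time passes only in rows, so rows that repeat a pose let the fingers close. It gives the time, the measured TCP pose, the force and the opening at its end, in the units of the state.
- ctrl.get_obs(): the state, without advancing time (a new reading comes with each control period).
- ctrl.snapshot(name): name is "side" or "top"; returns a dict with "image" (420x560x3 uint8, red, green, blue), "K" (3x3 intrinsics, pixels), "k1" (the pictures are not rectified: a ray, as slopes to the right and down, at radius r is drawn at 1 + k1 r^2 times it, then the intrinsics apply), "R" (3x3) and "t" (3): a world point X has camera coordinates R X + t. Camera axes: x right, y down, z forward; pixel columns grow to the right and rows downward; lengths in m; the calibration is good to about 2 mm. A picture is of the moment at which its call begins. There is no depth.
- ctrl.close_job(): hands the job in, once; it reports no verdict.
Trained networks look in a picture, given as the dict that the camera call returned (one of the last four; its "shot" number tells which), for a name from the list of things; names that differ only in an ending like _2 or _b are one class to them, and where a whole thing is asked for, a point or a joint stands for the part that bears it (a point fixed in the world has none). Each returns a list of dicts, best first, with "confidence" (0 to 1); they miss things now and then, are a little off and sometimes report something else, mostly with a low value. They report only what shows in the picture. A call takes as long as a camera call. They do not tell look-alikes from the thing itself.
- ctrl.recognise(picture, label): "extent" ([left, top, right, bottom] in pixels, round what is visible of it).
- ctrl.trace(picture, label): "region" (420x560 bool, what is visible of it) and "extent" ([left, top, right, bottom] in pixels, round what is visible of it).
- ctrl.mark_of(picture, label): "at" ([row, column] in pixels: a listed point, or the origin of a listed thing).
The state is a dict: "clock": time; "joint_pos": joint angles; "qvel": joint speeds; "tau": joint torques, N m; "tool_pos": TCP position; "orientation": TCP orientation; "force": force on the tool from outside, world axes, zero at the start; "moment": the same for the moment, N m; "opening": finger opening in m.
Only numpy, scipy, OpenCV 4.12 (cv2) and the standard library are available. Lean on these libraries where they do the work, as an engineer would, in place of code of your own. Each camera call takes 0.05 s, during which the arm holds its last target.

TASK

Take hold of the tall plug-in relay standing in its socket on the circuit board, gripping its thin plastic case lightly, and rock it over to one side and then to the other so that the case itself pushes back the two stiff steel clips that lock its foot; do not wrench it against clips that are still closed. Once both clips are back, lift it straight out and finish while still holding it, upright and still, over the socket with its foot just clear (a centimetre or two) of the tops of the clips. Leave the screwdriver, the bottle and the spool where they are.

Things in the scene. Friction and masses are not known exactly. Their poses are not given: they have to be found in the camera images.
- board: Fixed green circuit board, 200 x 150 mm, on a teal mat 240 x 190 x 6 mm; origin at the centre of the mat's underside, on the bench; z up. The relay socket is at its centre, with a clip on the socket's +y and -y sides (board axes): the relay is rocked towards +y and -y, about the board's x axis. Other components stand under 35 mm above the bench, 45 mm or more from the socket's centre.
- socket (a point): Centre of the floor of the black socket (50 mm in x, 62 mm in y), 16 mm above the bench, where the relay's foot stands; same axes as the board. The pocket leaves the foot about 1 mm of room each way. The end walls (x sides) rise 13 mm above this floor.
- clip_tops (a point): Point on the socket's axis level with the tops of both clips, 54 mm above the bench (38 mm above the socket's floor).
- relay_mid (a point): Centre of the relay, half-way up: a plain grey upright plastic block on a black foot, 84 mm high in all, about 0.1 kg. Its z runs up; its x and y lie along the board's at the start. Case 28 mm (x) by 30 mm (y), from 17 to 84 mm above the foot's underside; grip it from above, on either pair of faces, above the clips. The thin case cracks under a strong grip: 20 to 45 N is right.
- relay_foot (a point): Centre of the underside of the relay's foot, 42 mm below relay_mid; about this point the relay rocks in the socket. The foot has a flange 18 mm wide (y) under a narrow neck; a toe of each clip reaches over the flange and stops the relay after about 3 mm of rise until that clip is back.
- relay: The relay itself; its origin is the same point as relay_foot.
- clip_a (a joint): Steel clip on the board's +y side: upright 18 mm wide, 4 mm thick, inner face 16 mm from the socket's axis (1 mm from the case), top 38 mm above the socket's floor. Value: how far it has slid outward, 0 = closed, at most 10 mm. It needs about 5 N and stays where pushed. Past 4 mm its toe is clear of the foot. Leaning the relay 0.2 rad towards +y pushes it back about 6 mm.
- clip_b (a joint): The same kind of clip on the board's -y side; its value grows as it slides outward to -y, pushed by leaning the relay towards -y.
- screwdriver: Loose screwdriver 150 mm long lying on the bench beside the board; origin under its middle. Leave it.
- flux: Loose white bottle, 32 mm across and 65 mm high, standing beside the board; origin at the centre of its underside. Leave it.
- spool: Loose green spool, 56 mm across and 30 mm high, beside the board; origin at the centre of its underside. Leave it.
Not all that is in view belongs to the job. Leave any purple look-alike of the relay alone.

How it is judged:
By the outcome, as a careful person would: the job done as asked, in the order asked, and still so for the second after the job is handed in, while the arm keeps its last pose, push and grip.
It also fails if it takes over 40 s, if anything falls off the work surface, if the arm or the gripper's body presses on something with over 40 N, if the wrist force passes 120 N, or if a joint passes its speed limit or range.

## Working session

There is one attempt and no reset: what is moved stays moved. The work goes in short steps, Python scripts to look and compute and a tool call to move; the robot and the scene stay as the last step left them, time stands still between calls to the robot, and variables do not carry over. Pictures are saved under pics/ and viewed, and the job is handed in when it is done.

Besides the shell and the picture viewer there is one more tool, called after "Emit:" by a JSON object that holds its "method" and its "body", one argument or row to a line. carry_out: Moves the arm, as the interface text tells. Its arguments: {"type":"object","properties":{"moves":{"type":"string"}},"required":["moves"]}

```bash
mkdir -p pics
cat > h.py <<'E'
import numpy as np, cv2
from plant import ctrl
from scipy.spatial.transform import Rotation as Ro
def save(n,im): cv2.imwrite('pics/'+n+'.png',im[:,:,::-1])
def proj(p,X):
    X=np.atleast_2d(X); c=X@p['R'].T+p['t']; s=c[:,:2]/c[:,2:]; r2=(s**2).sum(1,keepdims=True)
    s=s*(1+p['k1']*r2); K=p['K']; return np.c_[s[:,0]*K[0,0]+K[0,2], s[:,1]*K[1,1]+K[1,2]]
def ray(p,uv):
    K=p['K']; d=np.array([(uv[0]-K[0,2])/K[0,0],(uv[1]-K[1,2])/K[1,1]]); s=d.copy()
    for _ in range(30): s=d/(1+p['k1']*(s@s))
    R=np.array(p['R']); return -R.T@p['t'], R.T@np.r_[s,1]
def atz(p,uv,z):
    o,d=ray(p,uv); return o+d*(z-o[2])/d[2]
def tri(obs):
    A=np.zeros((3,3));b=np.zeros(3)
    for o,d in obs:
        d=d/np.linalg.norm(d);M=np.eye(3)-np.outer(d,d);A+=M;b+=M@o
    return np.linalg.solve(A,b)
E
python3 - <<'E'
from h import *
np.set_printoptions(precision=4,suppress=True)
o=ctrl.get_obs();print(o)
P={}
for n in ['side','top']:
    p=ctrl.snapshot(n);P[n]=p;save(n+'0',p['image']); print(n,p['k1'],p['K'][0,0],-p['R'].T@p['t'])
    for l in ['board','socket','clip_tops','relay_mid','relay_foot','clip_a','clip_b','screwdriver','flux','spool']:
        for m in ctrl.mark_of(p,l)[:3]: print(l,np.round(m['at'],1),round(m['confidence'],2))
    print([ (np.round(m['extent']),m['confidence']) for m in ctrl.recognise(p,'relay')])
E
```

```text
{'clock': 0.0, 'joint_pos': array([ 91.1638,  20.5901,   0.6328,  -0.0208, -70.1363, -16.5057]), 'qvel': array([-0.0137,  0.0496, -0.067 ,  0.0743, -0.0196,  0.0414]), 'tau': array([  0.0011, -58.2722,  29.3055,   6.9973,   0.007 ,  -0.0002]), 'tool_pos': array([0.1786, 0.6507, 0.4037]), 'orientation': array([179.9048,  -0.0078, -15.3489]), 'force': array([0.06  , 0.1459, 0.0367]), 'moment': array([-0.0492, -0.0088,  0.0622]), 'opening': 0.08805564620249223}
side -0.05775834625122086 431.9667017811613 [0.5033 0.8327 0.5052]
board [248.5 312.4] 0.81
socket [241.6 313.6] 0.82
clip_tops [227.2 312.9] 0.75
clip_tops [292.8 285.9] 0.56
relay_mid [244.5 190.7] 0.93
relay_mid [304.5 351.2] 0.91
relay_mid [228.  312.8] 0.88
relay_foot [245.6 311.4] 0.9
relay_foot [324.2 348.1] 0.78
relay_foot [263.7 190.6] 0.71Traceback (most recent call last):
  File "<stdin>", line 8, in <module>
ValueError: it knows: board, clip_tops, flux, relay, relay_foot, relay_mid, screwdriver, socket, spool
```

Run:
```python
from h import *
np.set_printoptions(precision=4,suppress=True)
import pickle
P={}
for n in ['side','top']:
    p=ctrl.snapshot(n);P[n]=p;save(n+'1',p['image']); print(n,p['k1'],p['K'][0,0],-p['R'].T@p['t'])
    for l in ['board','socket','clip_tops','relay_mid','relay_foot','screwdriver','flux','spool']:
        for m in ctrl.mark_of(p,l)[:3]: print(l,np.round(m['at'],1),round(m['confidence'],2))
    print([ (np.round(m['extent']),m['confidence']) for m in ctrl.recognise(p,'relay')])
pickle.dump(P,open('P.pkl','wb'))
```

```text
side -0.05775834625122086 431.9667017811613 [0.5033 0.8327 0.5052]
board [248.8 311.6] 0.66
board [293.3 241. ] 0.23
socket [239.4 315.5] 0.76
socket [246.8 309.4] 0.54
clip_tops [227.4 312.1] 0.66
relay_mid [226.3 311.7] 0.94
relay_mid [245.3 189.9] 0.77
relay_mid [301.8 354.1] 0.75
relay_foot [262.  190.3] 0.9
relay_foot [324.8 346.5] 0.68
relay_foot [246.8 309.9] 0.62
screwdriver [208.9 327.2] 0.67
flux [295.3 287.6] 0.63
spool [290.5 242.4] 0.81
[(array([302., 206., 324., 244.]), 0.96), (array([176., 222., 199., 264.]), 0.95)]
top 0.04718223261995484 546.1195734402414 [0.5636 0.0767 1.108 ]
board [247.2 220.1] 0.89
socket [251.4 221.7] 0.95
clip_tops [249.1 217.5] 0.64
clip_tops [248.3 217.4] 0.43
relay_mid [135.9 184.9] 0.88
relay_mid [288.8 125.5] 0.56
relay_mid [247.5 219.9] 0.51
relay_foot [285.6 125.9] 0.88
relay_foot [249.7 221.2] 0.83
relay_foot [142.9 188.4] 0.78
screwdriver [266.6 299.4] 0.86
flux [230.7 153.8] 0.74
spool [194.7 150.5] 0.89
[(array([208., 239., 231., 259.]), 0.75), (array([109., 278., 137., 297.]), 0.67), (array([171., 127., 194., 147.]), 0.6)]
```

View pics/side1.png

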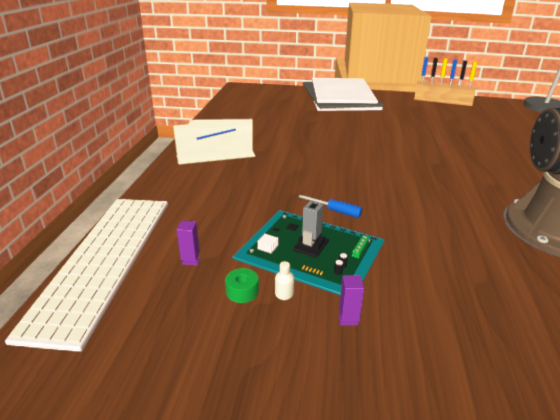

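View pics/top1.png

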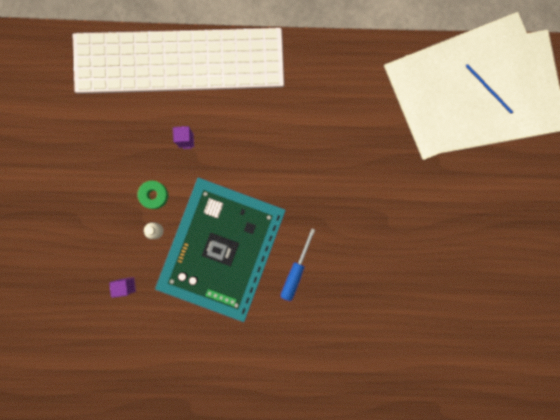

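The grey relay stands in the socket at side (312,222) and top (218,249). The other candidates are purple: side (188,243) and (351,300), top (181,136) and (120,288). I choose the grey one in the socket. Next I fit the mat and check a close crop.

Run:
```python
from h import *
import pickle
from scipy.optimize import least_squares
np.set_printoptions(precision=4,suppress=True)
P=pickle.load(open('P.pkl','rb'))
corn={}
obs={}
for n,p in P.items():
    im=p['image']; hsv=cv2.cvtColor(im,cv2.COLOR_RGB2HSV)
    m=cv2.inRange(hsv,(70,60,25),(105,255,255))
    if n=='side': g=(160,205,300,420)
    m2=np.zeros_like(m)
    m2[170:330,150:300]=m[170:330,150:300] if n=='top' else 0
    if n=='side': m2[205:295,230:390]=m[205:295,230:390]
    m2=cv2.morphologyEx(m2,cv2.MORPH_CLOSE,np.ones((3,3)))
    cs,_=cv2.findContours(m2,cv2.RETR_EXTERNAL,cv2.CHAIN_APPROX_NONE)
    h=cv2.convexHull(np.vstack([c for c in cs if cv2.contourArea(c)>200]))[:,0].astype(float)
    q=cv2.approxPolyDP(h.astype(np.float32),6,True)[:,0]
    print(n,q.tolist())
    print([atz(p,u,.006)[:2].round(4).tolist() for u in q])
    b=(100,100); 
    obs[n]=q
    c=(218,249) if n=='top' else (312,225)
    cr=im[c[1]-45:c[1]+45,c[0]-60:c[0]+60]; save('crop_'+n,cv2.resize(cr,None,fx=6,fy=6,interpolation=cv2.INTER_CUBIC))
top=P['top'];side=P['side']
for nm,z in [('mid',.058),('foot',.016)]: pass
print('mid tri',tri([ray(top,(219.9,247.5)),ray(side,(311.9,227))]),'foot',tri([ray(top,(221.2,249.7)),ray(side,(310.3,246.2))]))
```

```text
side [[232.0, 257.0], [279.0, 210.0], [383.0, 239.0], [363.0, 279.0], [340.0, 294.0]]
[[0.681, 0.2104], [0.6186, 0.0319], [0.3969, 0.1098], [0.4392, 0.2381], [0.4784, 0.2822]]
top [[198.0, 178.0], [284.0, 210.0], [243.0, 321.0], [156.0, 289.0]]
[[0.6804, 0.2067], [0.619, 0.032], [0.396, 0.1101], [0.457, 0.2841]]
mid tri [0.5401 0.1559 0.0514] foot [0.538  0.1568 0.0073]
```

View pics/crop_top.png

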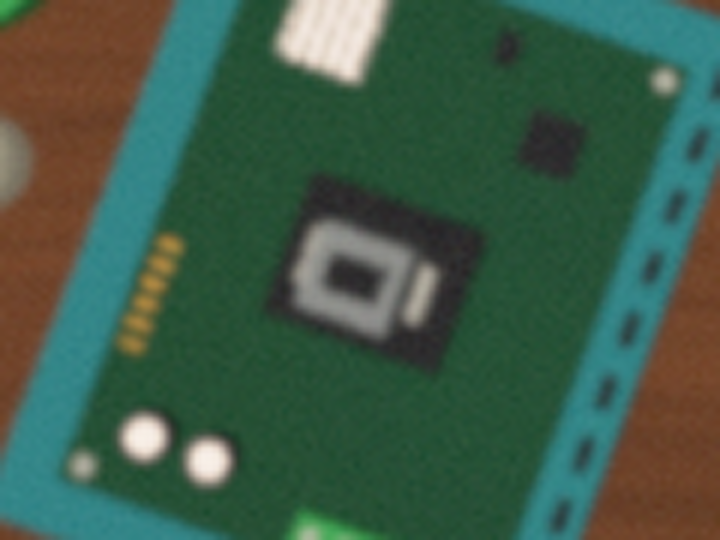

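View pics/crop_side.png

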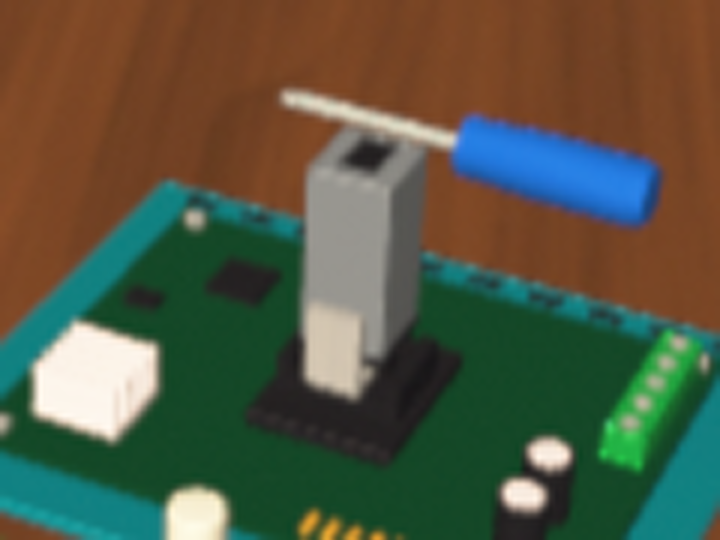

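```bash
cat >> h.py <<'E'
def toolshift(target, yaw=None, rp=(180,0)):
    o=ctrl.get_obs(); R=Ro.from_euler('xyz',o['orientation'],degrees=True)
    d=R.inv().apply(np.array(target)-o['tool_pos'])
    print('pos',o['tool_pos'].round(4),'rpy',o['orientation'].round(2),'shift',d.round(4))
    if yaw is not None:
        print('turn',(R.inv()*Ro.from_euler('xyz',[rp[0],rp[1],yaw],degrees=True)).as_rotvec().round(4))
E
python3 - <<'E'
from h import *
import pickle
np.set_printoptions(precision=4,suppress=True)
P=pickle.load(open('P.pkl','rb'))
c=np.array([.538,.158]);a=np.radians(-19.4)
ex=np.array([np.cos(a),np.sin(a)]);ey=np.array([-np.sin(a),np.cos(a)])
for n,p in P.items():
    im=cv2.resize(p['image'],None,fx=6,fy=6,interpolation=cv2.INTER_CUBIC)
    def poly(hx,hy,z,col):
        q=proj(p,[np.r_[c+sx*hx*ex+sy*hy*ey,z] for sx,sy in [(1,1),(1,-1),(-1,-1),(-1,1)]])
        cv2.polylines(im,[np.int32((q+.5)*6-.5)],True,col,1)
    poly(.12,.095,.006,(255,0,0));poly(.025,.031,.018,(255,255,0));poly(.014,.015,.100,(255,0,0))
    u=(218,249) if n=='top' else (312,225)
    save('ov_'+n,im[(u[1]-45)*6:(u[1]+45)*6,(u[0]-60)*6:(u[0]+60)*6])
toolshift([.538,.158,.33],-19.4)
E
```

```text
pos [0.1786 0.6509 0.4046] rpy [180.    -0.   -15.34] shift [0.477  0.3803 0.0747]
turn [ 0.0001 -0.      0.0708]
```

View pics/ov_top.png

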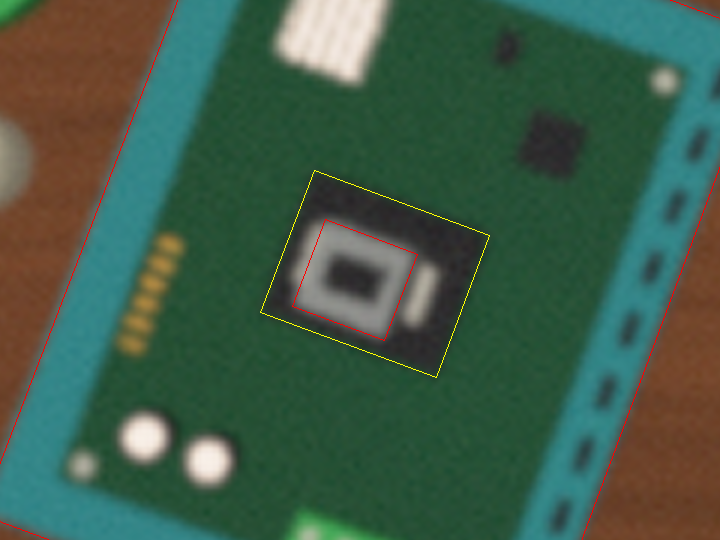

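View pics/ov_side.png

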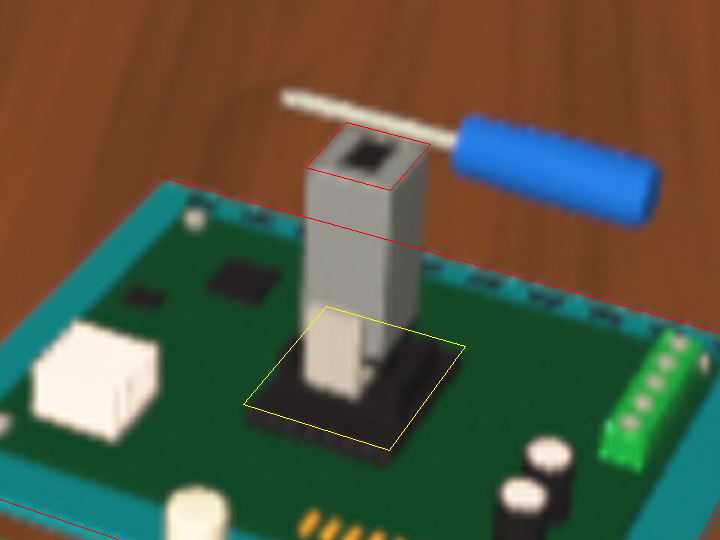

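Overlays fit both views to about 1 mm: grey block, red outline on its top at side (312,207), top (218,248). Move above it.

Emit:
{"method": "carry_out", "body": {
  "moves": "0.0876 0.477 0.380 0.070 0 0 0.071;0.0876 0.477 0.380 0.070 0 0 0.071;0.0876 0.477 0.380 0.070 0 0 0.071;0.0876 0.477 0.380 0.070 0 0 0.071;0.0876 0.477 0.380 0.070 0 0 0.071;0.0876 0.477 0.380 0.070 0 0 0.071;0.0876 0.477 0.380 0.070 0 0 0.071;0.0876 0.477 0.380 0.070 0 0 0.071;0.0876 0.477 0.380 0.070 0 0 0.071;0.0876 0.477 0.380 0.070 0 0 0.071;0.0876 0.477 0.380 0.070 0 0 0.071;0.0876 0.477 0.380 0.070 0 0 0.071;0.0876 0.477 0.380 0.070 0 0 0.071;0.0876 0.477 0.380 0.070 0 0 0.071;0.0876 0.477 0.380 0.070 0 0 0.071;0.0876 0.477 0.380 0.070 0 0 0.071;0.0876 0.477 0.380 0.070 0 0 0.071;0.0876 0.477 0.380 0.070 0 0 0.071;0.0876 0.477 0.380 0.070 0 0 0.071"
}}

```text
clock: 3.2
tool_pos: [0.5378, 0.1589, 0.3349]
orientation: [-180.0, -0.0, -19.3]
force: [0.5, 0.4, -0.6]
opening: 0.0876
```

Run:
```python
from h import *
toolshift([.538,.158,.249],-19.4)
o=ctrl.get_obs();print(o['clock'],o['force'],o['moment'],o['opening'],o['joint_pos'])
p=ctrl.snapshot('side');im=p['image'];save('s2',cv2.resize(im[100:320,180:440],None,fx=3,fy=2.7))
```

```text
pos [0.5378 0.1589 0.3349] rpy [-1.7998e+02 -1.0000e-02 -1.9340e+01] shift [0.0005 0.0008 0.0859]
turn [-0.0003 -0.0002  0.001 ]
3.2 [ 0.54584339  0.42831339 -0.61957419] [-0.00640834  0.03246766  0.03324641] 0.08759711438623753 [ 3.64625269e+01  1.31045904e+01 -1.95164335e+01  4.60714137e-04
 -5.73577665e+01  3.41924838e+01]
```

View pics/s2.png

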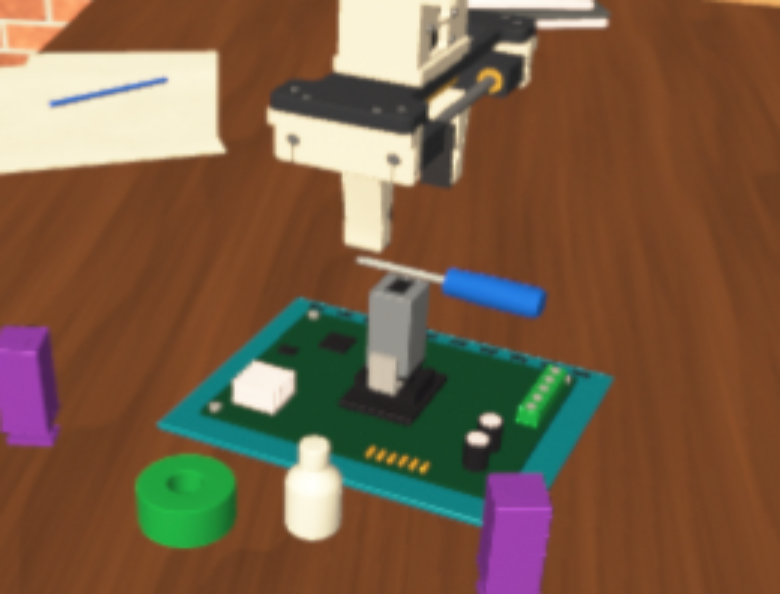

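The fingers sit over the relay, aligned on its ±y faces. Descend.

Emit:
{"method": "carry_out", "body": {
  "moves": "0.0876 0 0 0.02 0 0 0;0.0876 0 0 0.045 0 0 0;0.0876 0 0.001 0.07 0 0 0;0.0876 0 0.001 0.086 0 0 0;0.0876 0 0.001 0.086 0 0 0;0.0876 0 0.001 0.086 0 0 0"
}}

```text
clock: 3.85
tool_pos: [0.5379, 0.1575, 0.249]
orientation: [180.0, -0.0, -19.4]
force: [0.3, -0.2, 0.8]
opening: 0.0875
```

Emit:
{"method": "carry_out", "body": {
  "moves": "0.05 0 0 0 0 0 0;0.04 0 0 0 0 0 0;0.036 0 0 0 0 0 0;0.034 0 0 0 0 0 0;0.032 0 0 0 0 0 0;0.028 0 0 0 0 0 0;0.024 0 0 0 0 0 0;0.02 0 0 0 0 0 0;0.02 0 0 0 0 0 0;0.02 0 0 0 0 0 0;0.02 0 0 0 0 0 0;0.02 0 0 0 0 0 0"
}}

```text
clock: 5.05
tool_pos: [0.5377, 0.1573, 0.2486]
orientation: [180.0, 0.0, -19.4]
force: [0.4, 0.8, -0.4]
opening: 0.0298
```

```bash
cat > st.py <<'E'
from h import *
import sys
np.set_printoptions(precision=4,suppress=True)
o=ctrl.get_obs();a=np.radians(-19.4);B=np.array([[np.cos(a),-np.sin(a),0],[np.sin(a),np.cos(a),0],[0,0,1]])
print(o['clock'],o['tool_pos'],o['orientation'],o['opening'])
print('board-frame F',B.T@o['force'],'M',B.T@o['moment'],'tcp rel socket',B.T@(o['tool_pos']-[.538,.158,.016]))
for n in ['side','top']:
    p=ctrl.snapshot(n);im=p['image']
    u=(218,249) if n=='top' else (312,225)
    save(n+sys.argv[1],cv2.resize(im[u[1]-50:u[1]+50,u[0]-65:u[0]+65],None,fx=6,fy=6,interpolation=cv2.INTER_CUBIC))
E
python3 st.py 3
```

```text
5.05 [0.5377 0.1573 0.2486] [179.9962   0.0028 -19.4153] 0.02982845262448118
board-frame F [ 0.0755  0.8655 -0.3593] M [-0.0644 -0.0328 -0.0496] tcp rel socket [-0.     -0.0008  0.2326]
```

View pics/side3.png

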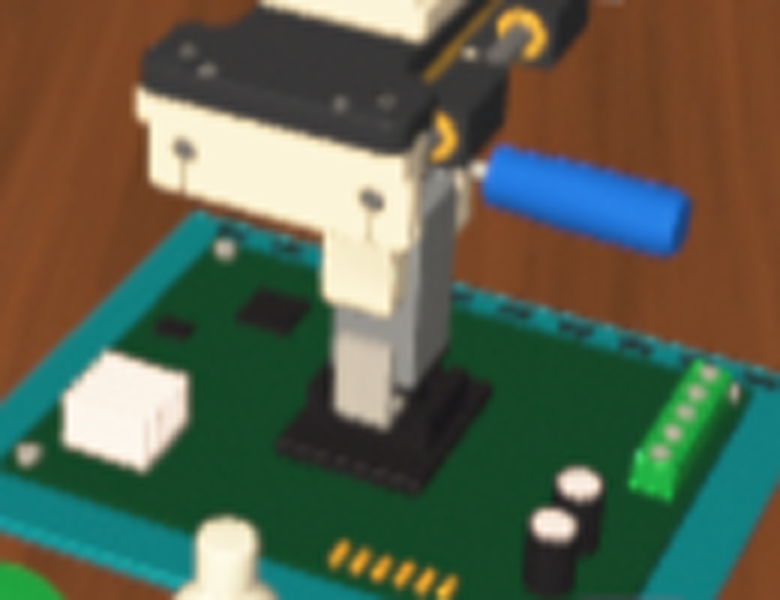

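Gripped (29.8 mm, small forces). Rock toward one side (tool +y = board −y), first half-way.

Emit:
{"method": "carry_out", "body": {
  "moves": "0.02 0 0.0035 -0.0003 0.015 0 0;0.02 0 0.007 -0.0004 0.03 0 0;0.02 0 0.0105 -0.0002 0.045 0 0;0.02 0 0.0139 -0.0001 0.06 0 0;0.02 0 0.0174 0.0002 0.075 0 0;0.02 0 0.0209 0.0004 0.09 0 0;0.02 0 0.0209 0.0004 0.09 0 0"
}}

```text
clock: 5.85
tool_pos: [0.531, 0.1377, 0.2489]
orientation: [-174.7, -0.1, -19.4]
force: [0.3, 4.5, -0.0]
opening: 0.0297
```

```bash
python3 st.py 4
```

```text
5.85 [0.531  0.1377 0.2489] [-174.6651   -0.0639  -19.4468] 0.02971528611430224
board-frame F [-1.2372  4.3437 -0.0167] M [1.631  0.8454 0.056 ] tcp rel socket [ 0.0002 -0.0215  0.2329]
```

View pics/side4.png

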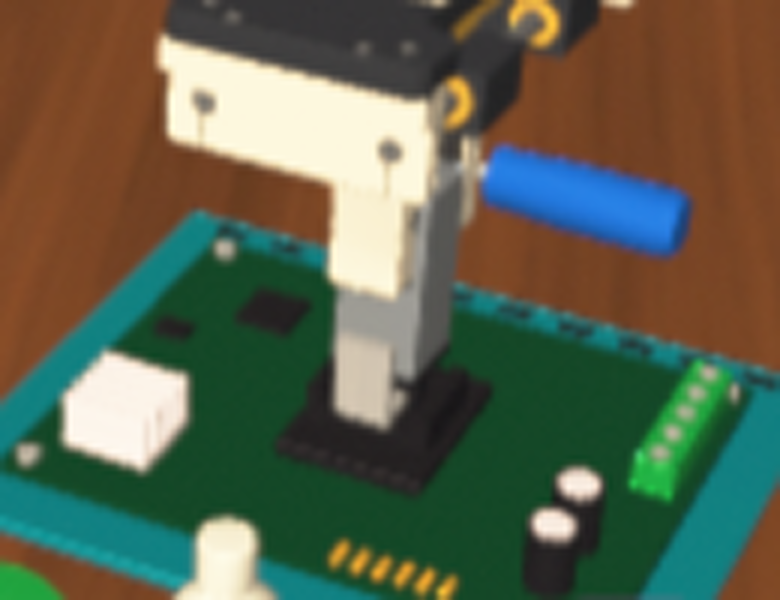

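Emit:
{"method": "carry_out", "body": {
  "moves": "0.02 0 0.0047 0 0.02 0 0;0.02 0 0.0093 0.0002 0.04 0 0;0.02 0 0.014 0.0004 0.06 0 0;0.02 0 0.0186 0.0007 0.08 0 0;0.02 0 0.0232 0.0012 0.1 0 0;0.02 0 0.0279 0.0017 0.12 0 0;0.02 0 0.0279 0.0017 0.12 0 0;0.02 0 0.0279 0.0017 0.12 0 0"
}}

```text
clock: 6.75
tool_pos: [0.5224, 0.1121, 0.2447]
orientation: [-167.8, -0.1, -19.4]
force: [1.8, 6.0, -0.5]
opening: 0.0297
```

```bash
python3 st.py 5
```

```text
6.75 [0.5224 0.1121 0.2447] [-167.8326   -0.1027  -19.4347] 0.029748487654244597
board-frame F [-0.2494  6.2481 -0.4854] M [1.6476 0.0618 0.0578] tcp rel socket [ 0.0005 -0.0485  0.2287]
```

View pics/side5.png

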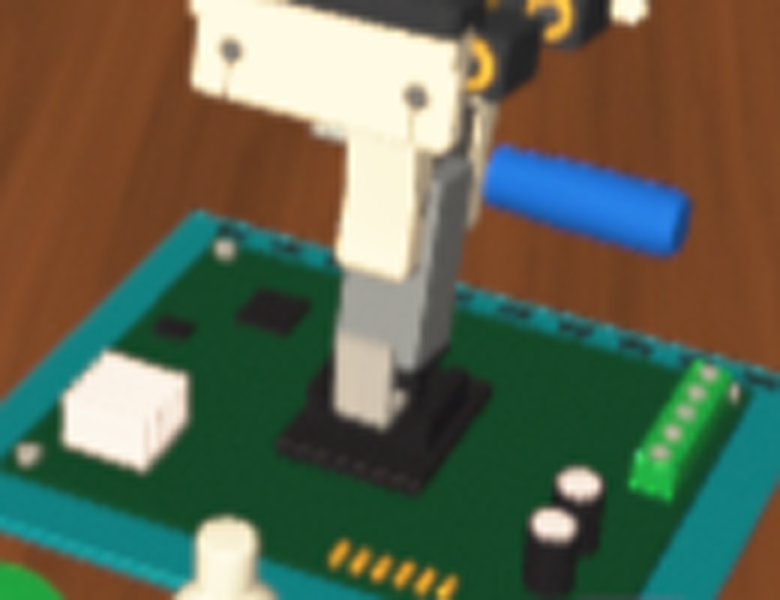

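View pics/top5.png

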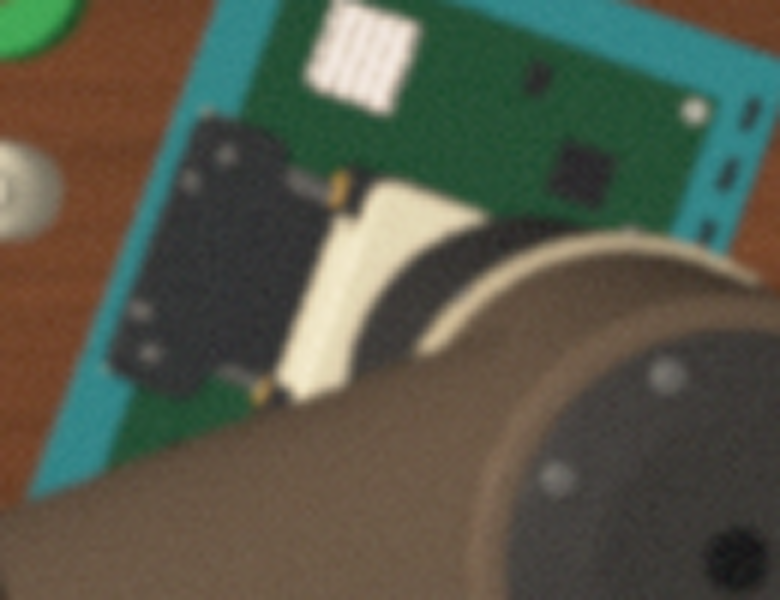

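Emit:
{"method": "carry_out", "body": {
  "moves": "0.02 0 0.0025 0 0.01 0 0;0.02 0 0.0047 0 0.02 0 0;0.02 0 0.0047 0 0.02 0 0"
}}

```text
clock: 7.15
tool_pos: [0.5209, 0.1078, 0.2436]
orientation: [-166.7, -0.1, -19.4]
force: [2.8, 7.4, -3.1]
opening: 0.0299
```

Emit:
{"method": "carry_out", "body": {
  "moves": "0.02 0 -0.007 0.0001 -0.03 0 0;0.02 0 -0.0139 0.0004 -0.06 0 0;0.02 0 -0.0209 0.0009 -0.09 0 0;0.02 0 -0.0278 0.0017 -0.12 0 0;0.02 0 -0.0348 0.0026 -0.15 0 0;0.02 0 -0.0416 0.0038 -0.18 0 0;0.02 0 -0.053 0.0061 -0.23 0 0;0.02 0 -0.053 0.0061 -0.23 0 0;0.02 0 -0.053 0.0061 -0.23 0 0"
}}

```text
clock: 8.05
tool_pos: [0.5373, 0.1569, 0.2487]
orientation: [180.0, 0.1, -19.4]
force: [0.4, 0.5, -1.0]
opening: 0.03
```

```bash
python3 st.py 6
```

```text
8.05 [0.5373 0.1569 0.2487] [179.9624   0.053  -19.3854] 0.030019775392452718
board-frame F [ 0.1891  0.631  -1.0232] M [-0.0169  0.0515  0.0431] tcp rel socket [-0.0003 -0.0013  0.2327]
```

View pics/side6.png

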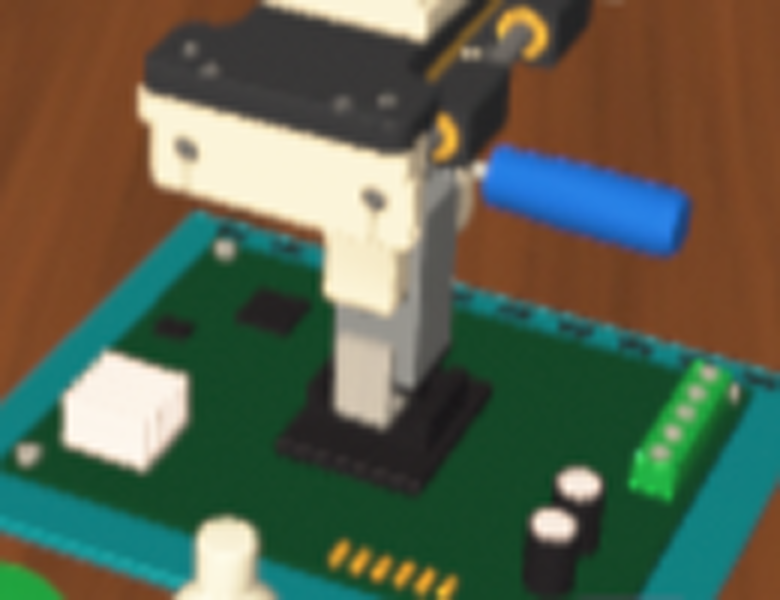

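Upright again with almost no load. Now rock to the other side (board +y).

Emit:
{"method": "carry_out", "body": {
  "moves": "0.02 0 -0.0047 0 -0.02 0 0;0.02 0 -0.0093 0.0002 -0.04 0 0;0.02 0 -0.014 0.0004 -0.06 0 0;0.02 0 -0.0186 0.0007 -0.08 0 0;0.02 0 -0.0232 0.0012 -0.1 0 0;0.02 0 -0.0232 0.0012 -0.1 0 0"
}}

```text
clock: 8.75
tool_pos: [0.5453, 0.1792, 0.2477]
orientation: [174.1, 0.0, -19.4]
force: [-0.9, -5.1, 3.1]
opening: 0.0295
```

```bash
python3 st.py 7
```

```text
8.75 [0.5453 0.1792 0.2477] [174.08     0.0385 -19.3647] 0.029496825247483056
board-frame F [ 0.8801 -5.0744  3.1487] M [-1.483  -0.3755  0.0105] tcp rel socket [-0.0001  0.0224  0.2317]
```

View pics/side7.png

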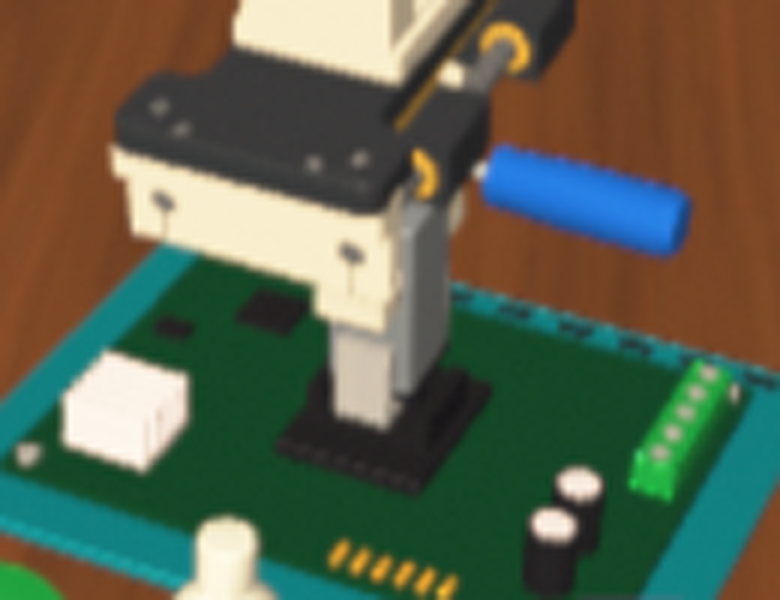

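Symmetrical behaviour. Continue to about 0.23 rad.

Emit:
{"method": "carry_out", "body": {
  "moves": "0.02 0 -0.0047 0 -0.02 0 0;0.02 0 -0.0093 0.0002 -0.04 0 0;0.02 0 -0.014 0.0004 -0.06 0 0;0.02 0 -0.0186 0.0007 -0.08 0 0;0.02 0 -0.0232 0.0012 -0.1 0 0;0.02 0 -0.0278 0.0017 -0.12 0 0;0.02 0 -0.0302 0.002 -0.13 0 0;0.02 0 -0.0302 0.002 -0.13 0 0;0.02 0 -0.0302 0.002 -0.13 0 0"
}}

```text
clock: 9.75
tool_pos: [0.5553, 0.2072, 0.2432]
orientation: [166.7, 0.0, -19.4]
force: [-1.2, -4.9, 4.5]
opening: 0.0302
```

```bash
python3 st.py 8
```

```text
9.75 [0.5553 0.2072 0.2432] [166.7095   0.0086 -19.395 ] 0.03017443095941129
board-frame F [ 0.4567 -5.059   4.5338] M [-1.5677  0.0691  0.0192] tcp rel socket [-0.0001  0.0521  0.2272]
```

View pics/side8.png

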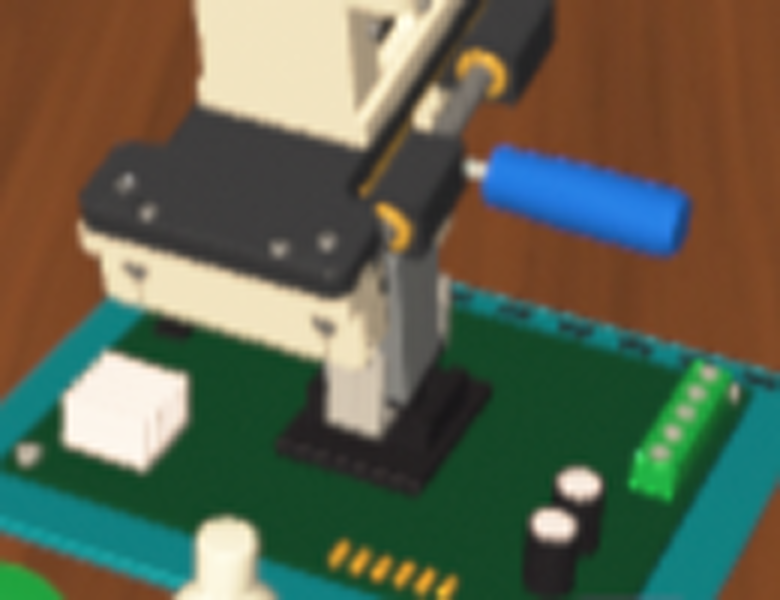

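Clip a is visibly pushed out: its foot went from (362,425) to (350,437) in the crop. Return upright.

Emit:
{"method": "carry_out", "body": {
  "moves": "0.02 0 0.007 0.0001 0.03 0 0;0.02 0 0.0139 0.0004 0.06 0 0;0.02 0 0.0209 0.0009 0.09 0 0;0.02 0 0.0278 0.0017 0.12 0 0;0.02 0 0.0348 0.0026 0.15 0 0;0.02 0 0.0416 0.0038 0.18 0 0;0.02 0 0.053 0.0061 0.23 0 0;0.02 0 0.053 0.0061 0.23 0 0;0.02 0 0.053 0.0061 0.23 0 0"
}}

```text
clock: 10.75
tool_pos: [0.5379, 0.157, 0.2495]
orientation: [-180.0, -0.0, -19.5]
force: [-0.6, -0.0, -2.6]
opening: 0.0301
```

```bash
python3 st.py 9
python3 - <<'E'
from h import *
toolshift([.538,.158,.3],-19.4)
p=ctrl.snapshot('side')
c=np.array([.538,.158]);a=np.radians(-19.4);ex=np.array([np.cos(a),np.sin(a)]);ey=np.array([-np.sin(a),np.cos(a)])
im=cv2.resize(p['image'],None,fx=8,fy=8,interpolation=cv2.INTER_CUBIC)
for v,col in [(0,(255,0,0)),(.004,(255,255,0)),(.007,(0,255,255))]:
    q=proj(p,[np.r_[c+sx*.009*ex+(.020+v)*ey,z] for sx,z in [(1,.054),(-1,.054),(-1,.026),(1,.026)]])
    cv2.polylines(im,[np.int32((q+.5)*8-.5)],True,col,1)
save('clipa',im[190*8:262*8,265*8:360*8])
E
```

```text
10.75 [0.5379 0.157  0.2495] [-179.9739   -0.0325  -19.4546] 0.030054053958723115
board-frame F [-0.5766 -0.2461 -2.5942] M [ 0.0083 -0.018   0.0091] tcp rel socket [ 0.0002 -0.001   0.2335]
pos [0.5379 0.1574 0.2492] rpy [ 1.7997e+02 -1.0000e-02 -1.9410e+01] shift [-0.0001 -0.0006 -0.0508]
turn [ 0.0005 -0.0002 -0.0001]
```

View pics/clipa.png

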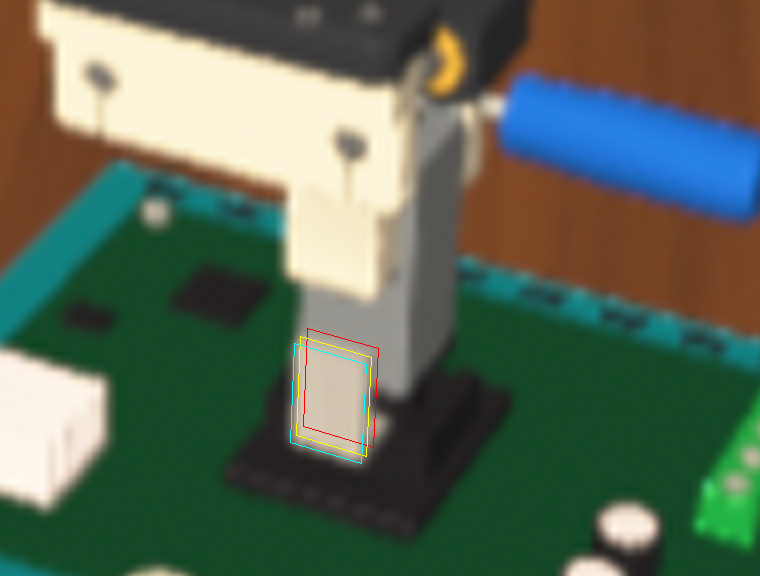

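View pics/top9.png

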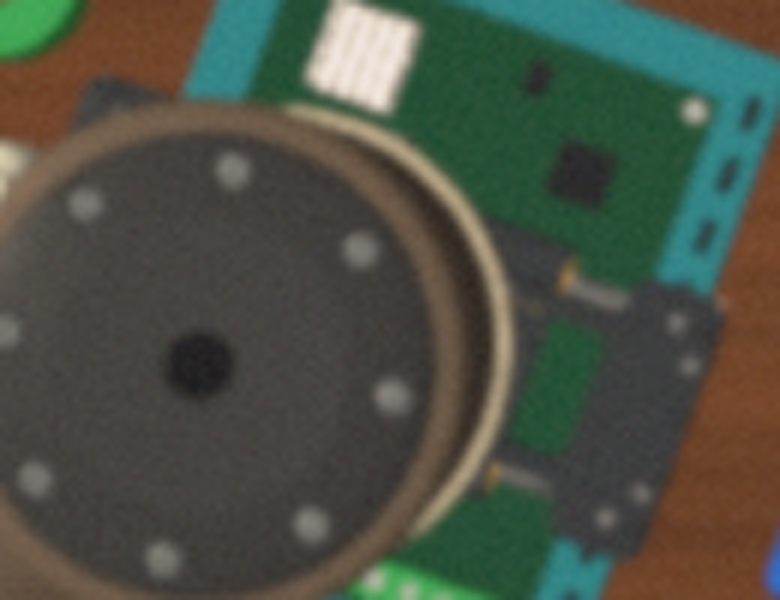

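Clip a sits at about 7 mm, well past 4. Lift slowly and check the force, since that tests clip b.

Emit:
{"method": "carry_out", "body": {
  "moves": "0.02 0 0 -0.001 0 0 0;0.02 0 0 -0.002 0 0 0;0.02 0 0 -0.003 0 0 0;0.02 0 0 -0.004 0 0 0;0.02 0 0 -0.005 0 0 0;0.02 0 0 -0.006 0 0 0;0.02 0 0 -0.006 0 0 0"
}}

```text
clock: 11.6
tool_pos: [0.5377, 0.1572, 0.2553]
orientation: [-180.0, -0.0, -19.4]
force: [0.3, -1.3, -1.6]
opening: 0.0295
```

Past the 3 mm stop with only the relay's weight on the wrist, so both clips are clear. Now lift out.

Emit:
{"method": "carry_out", "body": {
  "moves": "0.02 0 0 -0.004 0 0 0;0.02 0 0 -0.008 0 0 0;0.02 0 0 -0.013 0 0 0;0.02 0 0 -0.018 0 0 0;0.02 0 0 -0.023 0 0 0;0.02 0 0 -0.028 0 0 0;0.02 0 0 -0.033 0 0 0;0.02 0 0 -0.038 0 0 0;0.02 0 0 -0.043 0 0 0;0.02 0 0 -0.046 0 0 0;0.02 0 0 -0.047 0 0 0;0.02 0 0 -0.047 0 0 0;0.02 0 0 -0.047 0 0 0;0.02 0 0 -0.047 0 0 0"
}}

```text
clock: 13.0
tool_pos: [0.5376, 0.1572, 0.3019]
orientation: [180.0, 0.0, -19.4]
force: [0.1, 0.1, -1.0]
opening: 0.0297
```

```bash
python3 st.py 10
python3 - <<'E'
from h import *
p=ctrl.snapshot('side')
for l in ['relay_foot','relay_mid','clip_tops','screwdriver','flux','spool']: print(l,[(np.round(m['at'],1),round(m['confidence'],2)) for m in ctrl.mark_of(p,l)])
o=ctrl.get_obs(); f=o['tool_pos']-[0,0,.2327]; print('foot expected',f, proj(p,f), proj(p,f+[0,0,.042]),'clip tops',proj(p,[.538,.158,.054]), o['qvel'])
E
```

```text
13.0 [0.5376 0.1572 0.3019] [179.9816   0.0184 -19.4147] 0.029729079513644886
board-frame F [ 0.0298  0.1043 -0.9884] M [ 0.0315 -0.0217  0.0417] tcp rel socket [-0.0001 -0.0009  0.2859]
relay_foot [(array([264.8, 191.9]), 0.81), (array([320.6, 349.3]), 0.67), (array([222.7, 309.2]), 0.61)]
relay_mid [(array([244.9, 191. ]), 0.72), (array([200.7, 313.1]), 0.64), (array([304.4, 350.8]), 0.62)]
clip_tops [(array([226.9, 315.7]), 0.95)]
screwdriver [(array([209.8, 325.5]), 0.62)]
flux [(array([290.8, 286.2]), 0.86)]
spool [(array([292.9, 239.8]), 0.96), (array([248.4, 312. ]), 0.33), (array([201.5, 315. ]), 0.19)]
foot expected [0.53770005 0.15721872 0.06944419] [[312.42852482 219.40216294]] [[313.45466383 199.90337617]] clip tops [[311.87090702 226.52622813]] [ 0.08619469 -0.08429929 -0.03010597 -0.02543437 -0.11216871  0.02726915]
```

View pics/side10.png

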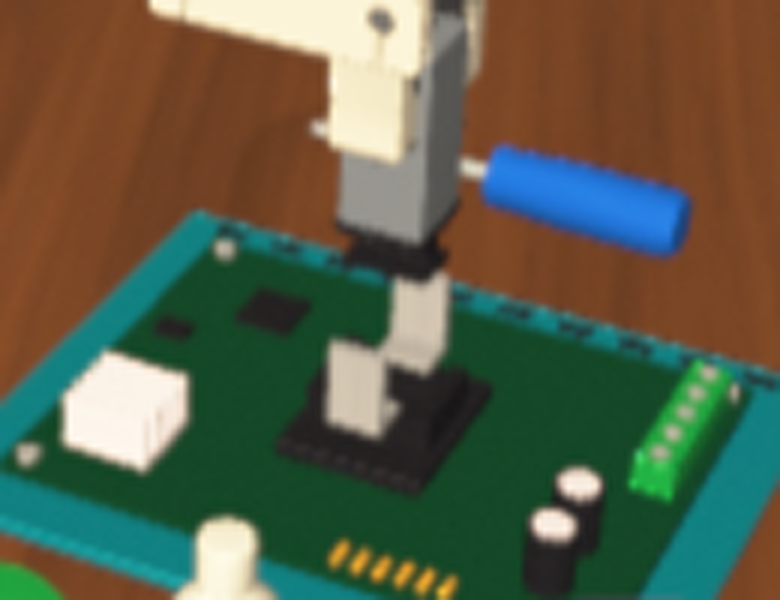

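The relay is out and upright. Its black foot is near crop (395,255), and both opened clips show below it at (420,320) and (357,385). Hand in.

```bash
python3 -c "
from h import *
print(ctrl.close_job())"
```

```text
the job is handed in; nothing more can be done
None
```

I gripped the grey relay on its ±y faces and rocked it about 0.23 rad towards −y, then the same towards +y, so the case pushed back both clips. I then lifted it straight out and handed the job in at about 13 s, with the arm holding it upright and still over the socket.

**Last checks**
- **Grip:** the opening read 29.7 mm on the 30 mm case. The grip force is fixed by the interface at half of 60 N, about 30 N. The wrist carried only about 1 N, the relay's weight.
- **Rocking:** the wrist force stayed under about 9 N.
- **Clips:** clip a measured about 7 mm back in the overlay. Clip b was hidden behind the relay, so I judged it by the lift: it passed the 3 mm stop with almost no load. The last picture shows both clips standing open.
- **Height:** from the arm pose, the foot is about 15 mm above the clip tops. The network's mark for the relay's middle agreed to 1 pixel. Its foot mark sat about 3 pixels lower than expected, and I put that down to the network because the middle mark agreed.
- **Other items:** the screwdriver, bottle and spool were still found within about 5 pixels of their first positions. I never went near them or the purple look-alikes.

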